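# Release a plate shaker's transport lock and draw out its carriage

### The job

Make the plate shaker ready for loading: pull its red captive lock screw up against the spring until you feel it meet the thread, turn it anticlockwise in the thread until it comes to its stop so that it stays up by itself, then draw the carriage by its blue tab all the way out to the front and let go. Do not force the fine thread, its stop or the locking pin (at most about 10 N on them), and leave the other things on the bench where they are.

Things in the scene. Friction and masses are not known exactly. Their poses are not given: they have to be found in the camera images.
- shaker: white bench plate shaker, fixed, 260 (x) x 200 (y) mm, deck 55 mm high, with a front panel on its -x side. Origin: centre of its underside on the table; x points from the front panel to the back, z up. Near the back of its deck stands the aluminium lock block (44 x 70 mm, top 110 mm above the table) on the centre line, with the red lock knob on top of it.
- lock_screw: the captive transport-lock screw with its red bar knob, upright. Origin: on its axis at the top of the lock block while down (75 mm behind the shaker's centre, 110 mm above the table); rises and turns with it. The bar is 42 mm long (x), 12 mm thick (y), from 9 to 45 mm above the origin, on a 20 mm round neck; a white mark is on its +x end. Grip it across the 12 mm.
- shank: the screw's hidden threaded shank with the locking pin, under the knob inside the lock block, held in the knob by a stiff rubber bush that gives about 12 N per mm; same origin and axes as lock_screw, within about 2 mm. The forces of the thread, of the stop and of the carriage's hole act on it; fingers cannot reach it.
- knob (a point): point on the screw's axis in the middle of the red bar, 31 mm above the lock_screw origin; same axes
- lock_lift (a joint): how far the screw is pulled up, m; 0 = down. A spring pulls it down with 4 N (weight included), plus 0.1 N per mm of lift and 0.5 N per 10 mm/s of speed. It meets the thread 11 to 29 mm up, at a height that differs from unit to unit and that no reading shows: from there the pull grows by about 12 N per mm. The thread has 1.6 mm of play below that point; only there does it catch when turned.
- lock_turn (a joint): turn of the screw, rad, positive anticlockwise from above; 0 = bar along the shaker's x. Starts at -0.5 to 0.25; turns with 0.06 N m of friction. Outside the thread it is blocked at about 0.45. Caught in the thread (past 0.8) it can be let go and stays up; it climbs 3 mm on the way from 0.7 to 2.0 and ends at a stop at about 2.2, springy (0.45 N m per rad).
- carriage (a joint): how far the carriage is drawn out towards the shaker's front (its -x), m; 0 = parked, 0.055 = end stop. Slides with about 2.5 N of friction. While the screw is less than about 8 mm up, its pin stands in a hole of the carriage with 2 mm of play and locks it.
- handle (a point): middle of the grip of the carriage's upright blue pull tab: 10 mm thick (along the shaker's x), 60 mm wide (along y); the tab's top is 16 mm above this point, the carriage deck 28 mm below it. A white multiwell plate, fixed, 24 mm high over the carriage's underside (14 mm over its deck), begins 29 mm behind the tab's back face.
- amber: amber glass bottle, black cap, 60 mm across, 130 mm tall; origin at the centre of its underside; to be left alone
- bluecap: clear bottle, blue cap, 66 mm across, 120 mm tall; origin at the centre of its underside; to be left alone
- tipbox: blue pipette-tip box, 85 x 115 x 57 mm; origin at the centre of its underside; to be left alone
- tuberack: green tube rack with orange-capped tubes, 70 x 150 x 72 mm; origin at the centre of its underside; to be left alone
- beaker: glass beaker, 64 mm across, 75 mm tall; origin at the centre of its underside; to be left alone
- pipette: white hand pipette lying down, about 235 mm long (along its x), 24 mm wide; origin under the middle of it on the table; to be left alone
- vial: small amber vial, white cap, 24 mm across, 36 mm tall, standing on the shaker's deck beside the lock block; origin at the centre of its underside; to be left alone

How it is judged (in metres and radians):
On the way, in this order (a step that is already met when the one before it is completed fails the run):
1. the screw is pulled up and caught in its thread (turned past 0.8 rad while at least 7 mm up) (value of joint lock_turn above 0.8 rad and value of joint lock_lift above 0.007 m), for 0.2 s.
2. the screw is driven to its stop (turned past 1.95 rad, at least 9 mm up) with the carriage still parked (value of joint lock_turn above 1.95 rad and value of joint lock_lift above 0.009 m and value of joint carriage below 0.006 m), for 0.2 s.
At the end, for the whole second after the job is handed in: The lock screw stays up by itself at the end of its thread (turned past 1.95 rad, at least 9 mm up), the carriage is drawn out to within 6 mm of its 55 mm end stop, and the screw was never forced (14 N on its thread, stop or pin) nor a bystander pushed more than 20 mm (value of joint lock_turn above 1.95 rad and value of joint lock_lift above 0.009 m and value of joint carriage above 0.049 m); the robot touches nothing.
It fails at once if the lock screw is forced: more than 14 N on its shank from its thread, stop or the carriage (contact force between shank and anything else above 14 N).
It fails at once if a bottle, box, rack, beaker, pipette or vial is pushed more than 20 mm (distance of any of amber, bluecap, tipbox, tuberack, beaker, pipette, vial from where it was at the start of the episode above 0.02 m).
It also fails if it takes over 72 s, if anything falls off the work surface, if the arm or the gripper's body presses on something with over 40 N, if the wrist force passes 120 N, or if a joint passes its speed limit or range.

### The arm

A 6-joint arm with a two-finger parallel gripper is mounted at the origin on the work surface. World frame = base frame: x ahead of the robot, y to its left, z up, the work surface at z = 0. Lengths are in m, angles in degrees, forces in N, time in s.
With the tool pointing down it reaches from about 0.425 to 0.925 m from the base axis. Payload 12.5 kg.
Tool frame: the origin (TCP) lies midway between the tips of the shut fingers; the grasp point (between the pads) lies 19 mm behind it (manip.pinch_z is the distance from the TCP to the grasp point, in m); z points along the fingers, y is the direction in which the jaws open and shut (so a half turn about z gives the same grasp; the last joint's range is limited). The gripper opens to 85 mm and grips with 20 to 120 N. Pads are 22 mm wide; open, the fingers measure 114 mm over their backs; the gripper's body (76 mm by 85 mm) begins 54 mm behind the grasp point. The pads swing forward as they close: fully open they stand 13 mm farther back than shut.
Start: joints at [60.585, 28.126, 89.318, -0, 62.55, -6.05], TCP at [0.248, 0.574, 0.231] pointing down, gripper open.
Joint ranges: [-177.58, 177.58], [-47.91, 125.51], [2.72, 160], [-65.01, 245.01], [3.68, 167.84], [-153.87, 153.87]. Speed limits (degrees/s): [127.2, 127.2, 159.86, 180, 180, 180].

### API

Orientations are given as [roll, pitch, yaw] about the fixed x, y, z axes, in that order (R = Rz(yaw) Ry(pitch) Rx(roll)).
In Python, from rig import manip gives the robot as it stands. The module is installed in compiled form; this text tells all that it offers.
- The arm moves only by the tool drive_tool, never from a script. Its argument "deltas" is a list of rows, each a list of 7 numbers: the turn, a rotation vector about the world's x, y, z in rad, then the shift along the world's x, y, z in mm, then the finger opening in mm, from 0 to 85.4. A call has 1 to 10 rows; each row is the pose to reach, as a shift and turn from the pose commanded when the call began; what a row does not reach only later rows make up. A row lasts 1/10 s, in which the tool goes at most 50 mm and 8.59 degrees, less where a joint would pass 70% of its speed; a pose out of reach is approached as far as the arm can. A call with a gripper value outside its range is refused whole. The fingers move at their own pace and stop on an object; "newtons" is the grip in N (left out, the last holds). Time passes only in rows, so rows that repeat a pose let the fingers close. It gives the time, the measured TCP pose, the force and the opening at its end, in the units of the state.
- manip.sense(): the state, without advancing time (a new reading comes with each control period).
- manip.grab_frame(name): name is "side" or "top" or "wrist"; returns (picture, depth): 420x560x3 uint8, red, green, blue; 420x560 float32, m along the optical axis (not along the pixel's ray), 0 where there is no reading.
- manip.calibration(name): a dict with "K" (3x3 intrinsics, pixels), "xyz" and "attitude" of the camera in the world. Camera axes: x right, y down, z forward; pixel columns grow to the right and rows downward; lengths in m; the calibration is good to about 2 mm. A picture is of the moment at which its call begins: read the wrist's pose just before it. calibration takes no time and is no camera call; for the wrist camera it gives the pose at the moment of the call.
- manip.finish_job(): hands the job in, once; it reports no verdict.
Trained networks look in the newest picture that a camera, given by its name, has taken for a name from the list of things; names that differ only in an ending like _2 or _b are one class to them, and where a whole thing is asked for, a point or a joint stands for the part that bears it (a point fixed in the world has none). Each returns a list of dicts, best first, with "conf" (0 to 1); they miss things now and then, are a little off and sometimes report something else, mostly with a low value. They report only what shows in the picture. A call takes as long as a camera call.
- manip.masks_of(camera, query): "mask" (420x560 bool, what is visible of it).
- manip.place_of(camera, query): "centre" ([x, y, z] in m, in the coordinates of the camera as it stood for that picture, good to about 4 mm: a listed point, or the origin of a listed thing).
The state is a dict: "time_s": time; "joint_positions": joint angles; "qvel": joint speeds; "effort": joint torques, N m; "tcp_pos": TCP position; "eef_rot": TCP orientation; "wrist_force": force on the tool from outside, world axes, zero at the start; "wrist_torque": the same for the moment, N m; "width": finger opening in m.
Only numpy, scipy, OpenCV 4.12 (cv2) and the standard library are available. Lean on these libraries where they do the work, as an engineer would, in place of code of your own. Each camera call takes 0.05 s, during which the arm holds its last target.

## Working session

There is one attempt and no reset: what is moved stays moved. The work goes in short steps, Python scripts to look and compute and a tool call to move; the robot and the scene stay as the last step left them, time stands still between calls to the robot, and variables do not carry over. Pictures are saved under pics/ and viewed, and the job is handed in when it is done.

Besides the shell and the picture viewer there is one more tool, called after ">>>" as name(argument=value, ...) on one line, values as JSON. drive_tool: Moves the arm, as the interface text tells. Its arguments: {"type":"object","properties":{"deltas":{"type":"array","items":{"type":"array","items":{"type":"number"}}},"newtons":{"type":"number"}},"required":["deltas"]}

```bash
mkdir -p pics
cat > h.py <<'E'
from rig import manip
import numpy as np, cv2
from scipy.spatial.transform import Rotation as R
def snap(n,f):
    c=manip.calibration(n); p,d=manip.grab_frame(n)
    cv2.imwrite('pics/'+f,p[:,:,::-1]); return c,p,d
def Rc(c):
    a=np.array(c['attitude'],float)
    return a if a.shape==(3,3) else R.from_euler('xyz',a,degrees=True).as_matrix()
def toW(c,pt): return Rc(c)@np.array(pt)+np.array(c['xyz'])
def px(c,u,v,d):
    K=np.array(c['K']); return toW(c,[(u-K[0,2])/K[0,0]*d,(v-K[1,2])/K[1,1]*d,d])
def cloud(c,d,m):
    v,u=np.nonzero(m&(d>0)); K=np.array(c['K']); z=d[v,u]
    return np.stack([(u-K[0,2])/K[0,0]*z,(v-K[1,2])/K[1,1]*z,z],1)@Rc(c).T+np.array(c['xyz'])
E
python3 - <<'E'
from h import *
print(manip.sense(), manip.pinch_z)
for n in ['top','side']:
    c,p,d=snap(n,n+'0.png'); print(n,c)
    for q in ['shaker','lock_screw','knob','handle','vial','amber','bluecap','tipbox','tuberack','beaker','pipette']:
        r=manip.place_of(n,q)
        print(q,[(round(x['conf'],2),toW(c,x['centre']).round(3)) for x in r[:2]])
E
```

```text
{'time_s': 0.0, 'joint_positions': array([ 6.05846240e+01,  2.81660716e+01,  8.93512849e+01, -8.55940101e-04,
        6.25486518e+01, -6.05035418e+00]), 'qvel': array([-0.08687424, -0.03684813, -0.03590095,  0.02371501, -0.02679172,
       -0.04179663]), 'effort': array([-5.71349210e-04, -6.18450880e+01, -2.61582327e+01, -1.92251091e-04,
        4.30631058e-03, -2.83882635e-06]), 'tcp_pos': array([0.24773429, 0.5735532 , 0.2306999 ]), 'eef_rot': array([-1.79934279e+02, -6.20255795e-03,  1.56635370e+02]), 'wrist_force': array([0.79680467, 0.04874567, 0.34152716]), 'wrist_torque': array([ 0.05231534, -0.04876013, -0.0186753 ]), 'width': 0.08547207197515662} 0.0187
top {'K': array([[536.15946108,   0.        , 282.54209789],
       [  0.        , 536.15946108, 210.1666127 ],
       [  0.        ,   0.        ,   1.        ]]), 'xyz': array([ 0.45525865, -0.00928873,  1.6282057 ]), 'attitude': array([-175.17713678,   -0.61701045,  -88.79191325])}
shaker [(0.71, array([ 0.596, -0.113, -0.001]))]
lock_screw [(0.46, array([ 0.672, -0.127,  0.112]))]
knob []
handle [(0.95, array([ 0.526, -0.
[... 640 characters left out ...]
.93207056]), 'attitude': array([-1.22162261e+02,  7.11068026e-02, -2.05501493e+01])}
shaker [(0.67, array([ 0.599, -0.117, -0.004]))]
lock_screw [(0.78, array([ 0.673, -0.128,  0.109])), (0.19, array([0.428, 0.464, 0.002]))]
knob [(0.6, array([ 0.668, -0.127,  0.144]))]
handle [(0.96, array([ 0.525, -0.098,  0.093]))]
vial [(0.17, array([ 0.644, -0.312,  0.002]))]
amber [(0.91, array([ 0.698,  0.057, -0.002]))]
bluecap [(0.65, array([ 0.647, -0.311,  0.002]))]
tipbox [(0.6, array([ 0.574,  0.088, -0.   ]))]
tuberack [(0.55, array([ 0.529, -0.294, -0.003]))]
beaker [(0.66, array([0.432, 0.464, 0.   ]))]
pipette [(0.58, array([ 0.404, -0.466, -0.   ])), (0.28, array([ 0.676, -0.124,  0.107]))]
```

View pics/top0.png

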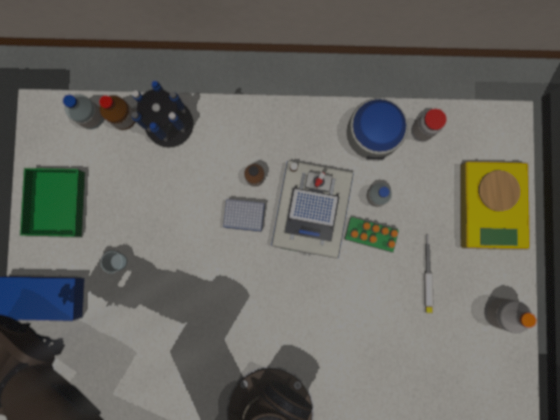

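View pics/side0.png

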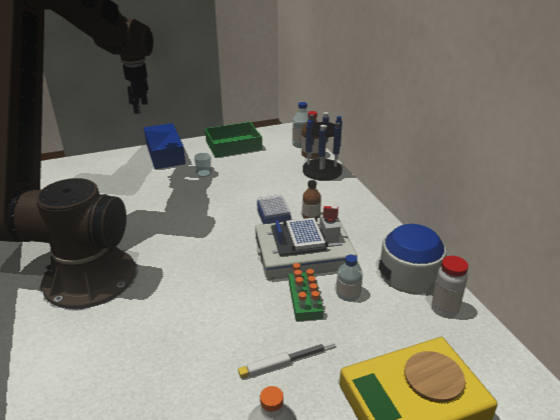

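Run:
```python
from h import *
for n in ['top','side']:
    c,p,d=snap(n,n+'1.png')
    hsv=cv2.cvtColor(p,cv2.COLOR_RGB2HSV)
    red=((hsv[...,0]<8)|(hsv[...,0]>172))&(hsv[...,1]>120)&(hsv[...,2]>60)
    P=cloud(c,d,red); k=(P[:,2]>.11)&(P[:,2]<.17)&(abs(P[:,0]-.672)<.05)&(abs(P[:,1]+.127)<.05); P=P[k]
    print(n,'red',len(P),P.mean(0).round(4),P.min(0).round(3),P.max(0).round(3))
    T=P[P[:,2]>P[:,2].max()-.006]; r=cv2.minAreaRect((T[:,:2]*1000).astype(np.float32)); print('rect',r, np.median(T[:,2]))
    for q in ['handle','shaker']:
        m=manip.masks_of(n,q)[0]['mask']; P=cloud(c,d,m)
        if q=='handle':
            T=P[(P[:,2]>.095)&(P[:,2]<.125)]; print(len(T),T.mean(0),np.percentile(T[:,2],[5,95]))
            T=T[T[:,2]>np.percentile(T[:,2],95)-.004]
        else: T=P[abs(P[:,2]-.055)<.005]
        r=cv2.minAreaRect((T[:,:2]*1000).astype(np.float32)); print(q,r,np.median(T[:,2]))
```

```text
top red 38 [ 0.6628 -0.1196  0.1468] [ 0.652 -0.13   0.113] [ 0.677 -0.111  0.164]
rect ((654.7252197265625, -116.17670440673828), (1.1078237295150757, 5.467806816101074), 22.591047286987305) 0.15955167059939357
78 [ 0.52044838 -0.0989376   0.11089137] [0.10282967 0.1165835 ]
handle ((520.9541015625, -97.63211059570312), (54.790653228759766, 8.21088695526123), 81.64791107177734) 0.114817950061884
shaker ((594.4816284179688, -110.89849090576172), (200.2926025390625, 260.30340576171875), 80.28721618652344) 0.05505490478457831
side red 41 [ 0.6655 -0.1286  0.1406] [ 0.654 -0.14   0.112] [ 0.683 -0.115  0.16 ]
rect ((662.6873779296875, -130.6988525390625), (6.830946445465088, 16.435293197631836), 73.309326171875) 0.1555516553714945
67 [ 0.52259297 -0.11212111  0.10662751] [0.0958564  0.11280251]
handle ((523.9558715820312, -107.3169174194336), (50.778099060058594, 9.22307300567627), 80.28784942626953) 0.11084571114345709
shaker ((595.1126708984375, -131.42919921875), (226.1037139892578, 258.37274169921875), 80.36717224121094) 0.05384261537214319
```

>>> drive_tool(deltas=[[0,0,-0.14,18,-34,30,85],[0,0,-0.28,36,-68,60,85],[0,0,-0.42,54,-102,100,85],[0,0,-0.56,72,-136,100,85],[0,0,-0.7,90,-170,100,85],[0,0,-0.84,108,-204,100,85],[0,0,-0.98,126,-238,100,85],[0,0,-1.12,144,-272,100,85],[0,0,-1.26,162,-306,100,85],[0,0,-1.4,180,-340,100,85]])

```text
time_s: 2.5
tcp_pos: [0.4283, 0.2323, 0.3316]
eef_rot: [180.0, -0.0, 76.1]
wrist_force: [-0.5, -0.3, -0.2]
width: 0.0851
```

>>> drive_tool(deltas=[[0,0,-0.15,18,-34,0,60],[0,0,-0.3,36,-68,0,60],[0,0,-0.45,54,-102,0,60],[0,0,-0.6,72,-136,0,60],[0,0,-0.75,90,-170,0,60],[0,0,-0.9,108,-204,0,60],[0,0,-1.05,126,-238,0,60],[0,0,-1.2,144,-272,0,60],[0,0,-1.35,162,-306,0,60],[0,0,-1.5,172,-343,0,60]])

```text
time_s: 3.5
tcp_pos: [0.6007, -0.1106, 0.3311]
eef_rot: [180.0, -0.0, -9.9]
wrist_force: [0.3, 0.5, -0.5]
width: 0.06
```

Run:
```python
from h import *
s=manip.sense(); print(s['time_s'],s['tcp_pos'],s['eef_rot'],s['wrist_force'],s['joint_positions'])
c,p,d=snap('wrist','w0.png'); print(c)
for q in ['lock_screw','knob','handle','vial']:
    r=manip.place_of('wrist',q); print(q,[(round(x['conf'],2),toW(c,x['centre']).round(4)) for x in r[:2]])
```

```text
3.5 [ 0.6007245  -0.11063373  0.33113573] [ 1.79999828e+02 -5.11803232e-03 -9.86257942e+00] [ 0.26926886  0.47705341 -0.46673868] [-1.66287501e+01  2.23722999e+01  8.33705484e+01  4.49170558e-04
  7.42520490e+01  8.32337074e+01]
{'K': array([[289.62595888,   0.        , 279.97108771],
       [  0.        , 289.62595888, 206.88169274],
       [  0.        ,   0.        ,   1.        ]]), 'xyz': array([ 0.67690545, -0.12303242,  0.4733413 ]), 'attitude': array([ 1.62339255e+02, -4.91107211e-02, -9.98282134e+01])}
lock_screw [(0.91, array([ 0.6729, -0.1211,  0.1122]))]
knob []
handle [(0.93, array([ 0.5296, -0.1005,  0.0986]))]
vial [(0.9, array([ 0.7175, -0.0513,  0.0543]))]
```

View pics/w0.png

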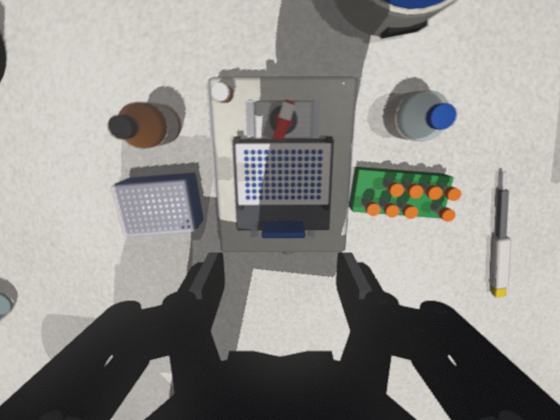

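Run:
```python
from h import *
c=manip.calibration('wrist'); p,d=manip.grab_frame('wrist')
cv2.imwrite('pics/z0.png',cv2.resize(p[70:180,220:350,::-1],None,fx=6,fy=5,interpolation=cv2.INTER_NEAREST))
P=[];
m=manip.masks_of('wrist','lock_screw')[0]['mask']
P=cloud(c,d,m); print(len(P),np.percentile(P[:,2],[5,25,50,75,95]))
T=P[(P[:,2]>.149)&(P[:,2]<.162)]
r=cv2.minAreaRect((T[:,:2]*1000).astype(np.float32)); print(len(T),r,T.mean(0))
w,v=np.linalg.eigh(np.cov(T[:,:2].T)); a=v[:,1]; print('ang',np.degrees(np.arctan(a[1]/a[0])))
S=cloud(c,d,manip.masks_of('wrist','shaker')[0]['mask']); S=S[abs(S[:,2]-.055)<.004]; print(cv2.minAreaRect((S[:,:2]*1000).astype(np.float32)))
H=cloud(c,d,manip.masks_of('wrist','handle')[0]['mask']);H=H[(H[:,2]>.1)]; print(cv2.minAreaRect((H[:,:2]*1000).astype(np.float32)),H.mean(0))
```

```text
485 [0.11831331 0.15383091 0.15456785 0.15518828 0.15598109]
442 ((671.1345825195312, -124.25335693359375), (12.199972152709961, 40.6591796875), 62.03602600097656) [ 0.67153885 -0.12447616  0.15464567]
ang -27.826094954983134
((597.8499145507812, -111.8931884765625), (198.14158630371094, 257.6856384277344), 80.53125762939453)
((578.3724365234375, -120.54866027832031), (57.620567321777344, 136.27801513671875), 68.49517059326172) [ 0.52651851 -0.09968049  0.10946119]
```

View pics/z0.png

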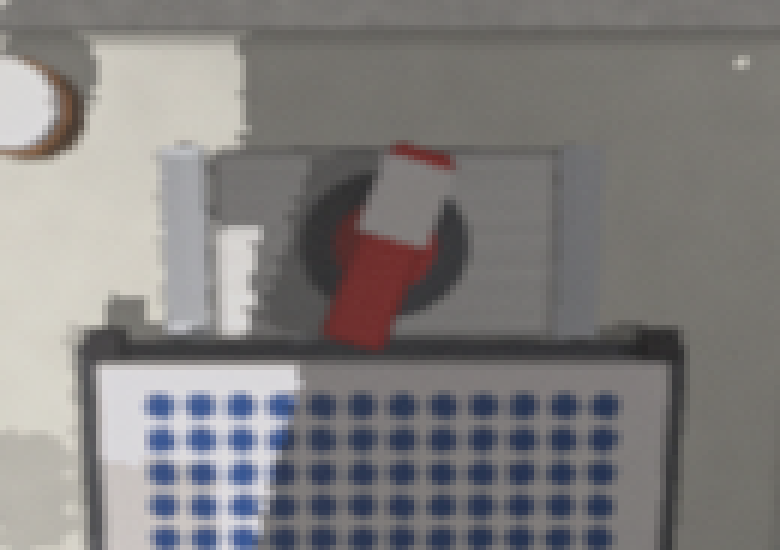

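>>> drive_tool(deltas=[[0,0,-0.14,35,-7,-20,40],[0,0,-0.28,70.4,-13.9,-50,40],[0,0,-0.315,70.4,-13.9,-95,40],[0,0,-0.315,70.4,-13.9,-140,40],[0,0,-0.315,70.4,-13.9,-175,40],[0,0,-0.315,70.4,-13.9,-195,40],[0,0,-0.315,70.4,-13.9,-209,40],[0,0,-0.315,70.4,-13.9,-209,40]], newtons=40)

```text
time_s: 4.75
tcp_pos: [0.6698, -0.1225, 0.121]
eef_rot: [180.0, 0.1, -27.5]
wrist_force: [0.1, 0.2, -0.1]
width: 0.0397
```

Run:
```python
from h import *
s=manip.sense(); print(s['time_s'],s['tcp_pos'],s['eef_rot'],s['wrist_force'],s['wrist_torque'])
c,p,d=snap('wrist','w1.png')
```

```text
4.75 [ 0.66977406 -0.1224714   0.12095221] [ 1.79968170e+02  1.31151934e-01 -2.75224405e+01] [ 0.06685226  0.19512676 -0.14342618] [-0.00221814 -0.01250137 -0.0165259 ]
```

View pics/w1.png

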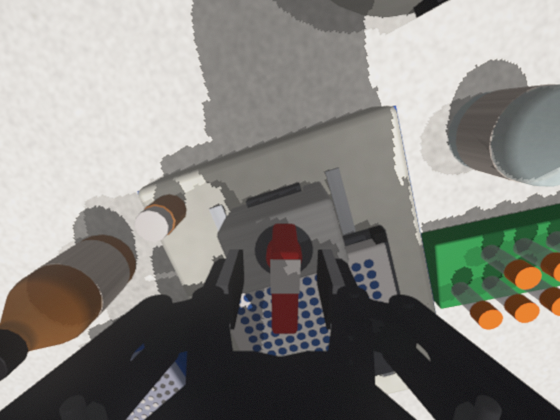

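>>> drive_tool(deltas=[[0,0,0,0,0,0,25],[0,0,0,0,0,0,12],[0,0,0,0,0,0,8],[0,0,0,0,0,0,8],[0,0,0,0,0,0,8]], newtons=40)

```text
time_s: 5.3
tcp_pos: [0.6701, -0.1246, 0.1241]
eef_rot: [179.9, -0.1, -27.6]
wrist_force: [-4.9, -8.0, 5.3]
width: 0.0115
```

Run:
```python
from h import *
s=manip.sense(); print(s['time_s'],s['tcp_pos'],s['eef_rot'],s['wrist_force'],s['wrist_torque'])
```

```text
5.3 [ 0.67009004 -0.12461633  0.12405379] [ 1.79914209e+02 -1.05913200e-01 -2.75856553e+01] [-4.92560029 -7.95528312  5.34152273] [-1.1089076   0.79031993  0.01563045]
```

>>> drive_tool(deltas=[[0,0,0,-1,-1.8,1.5,8],[0,0,0,-1,-1.8,3,8],[0,0,0,-1,-1.8,3,8],[0,0,0,-1,-1.8,3,8]])

```text
time_s: 5.7
tcp_pos: [0.6699, -0.1248, 0.1258]
eef_rot: [-180.0, -0.1, -27.6]
wrist_force: [5.3, 1.8, -3.1]
width: 0.0112
```

```bash
cat > s.py <<'E'
from h import *
s=manip.sense(); print(s['time_s'],s['tcp_pos'].round(5),s['eef_rot'].round(2),'F',s['wrist_force'].round(2),'T',s['wrist_torque'].round(3),s['width'].round(4),s['joint_positions'][5].round(2))
E
python3 s.py
```

```text
Traceback (most recent call last):
  File "s.py", line 2, in <module>
    s=manip.sense(); print(s['time_s'],s['tcp_pos'].round(5),s['eef_rot'].round(2),'F',s['wrist_force'].round(2),'T',s['wrist_torque'].round(3),s['width'].round(4),s['joint_positions'][5].round(2))
                                                                                                                                                ^^^^^^^^^^^^^^^^
AttributeError: 'float' object has no attribute 'round'
```

>>> drive_tool(deltas=[[0,0,0,0.8,0.3,1.5,8],[0,0,0,0.8,0.3,3,8],[0,0,0,0.8,0.3,3,8]])

```text
time_s: 6.0
tcp_pos: [0.67, -0.1247, 0.1285]
eef_rot: [180.0, 0.0, -27.6]
wrist_force: [1.8, -0.8, -3.0]
width: 0.0114
```

```bash
sed -i "s/s\['width'\].round(4),s/round(s['width'],4),s/" s.py; python3 s.py
```

```text
6.0 [ 0.67    -0.12471  0.12849] [179.99   0.   -27.57] F [ 1.79 -0.82 -3.02] T [-0.021 -0.423  0.021] 0.0114 101.49
```

>>> drive_tool(deltas=[[0,0,0,0,0,1.5,8],[0,0,0,0,0,3,8],[0,0,0,0,0,4.5,8],[0,0,0,0,0,4.5,8]])

```text
time_s: 6.4
tcp_pos: [0.67, -0.1247, 0.1331]
eef_rot: [180.0, 0.0, -27.6]
wrist_force: [1.5, -1.2, -4.1]
width: 0.0115
```

>>> drive_tool(deltas=[[0,0,0,0,0,1,8],[0,0,0,0,0,1,8]])

```text
time_s: 6.6
tcp_pos: [0.67, -0.1247, 0.1339]
eef_rot: [180.0, 0.0, -27.6]
wrist_force: [0.7, -1.9, -4.2]
width: 0.0111
```

>>> drive_tool(deltas=[[0,0,0,0,0,1,8],[0,0,0,0,0,1,8]])

```text
time_s: 6.8
tcp_pos: [0.67, -0.1247, 0.1349]
eef_rot: [180.0, 0.0, -27.6]
wrist_force: [0.8, -2.5, -4.7]
width: 0.0111
```

>>> drive_tool(deltas=[[0,0,0,0,0,1,8],[0,0,0,0,0,1,8]])

```text
time_s: 7.0
tcp_pos: [0.67, -0.1247, 0.1359]
eef_rot: [180.0, 0.0, -27.6]
wrist_force: [-0.6, -2.4, -5.0]
width: 0.0115
```

>>> drive_tool(deltas=[[0,0,0,0,0,1,8],[0,0,0,0,0,1,8]])

```text
time_s: 7.2
tcp_pos: [0.67, -0.1247, 0.1369]
eef_rot: [180.0, 0.0, -27.6]
wrist_force: [0.3, -3.6, -4.6]
width: 0.0114
```

>>> drive_tool(deltas=[[0,0,0,0,0,1,8],[0,0,0,0,0,1,8]])

```text
time_s: 7.4
tcp_pos: [0.67, -0.1247, 0.1379]
eef_rot: [180.0, 0.0, -27.6]
wrist_force: [0.4, -2.7, -4.8]
width: 0.011
```

>>> drive_tool(deltas=[[0,0,0,0,0,0.7,8],[0,0,0,0,0,0.7,8]])

```text
time_s: 7.6
tcp_pos: [0.67, -0.1247, 0.1386]
eef_rot: [180.0, 0.0, -27.6]
wrist_force: [0.0, -3.4, -5.3]
width: 0.0113
```

>>> drive_tool(deltas=[[0,0,0,0,0,0.7,8],[0,0,0,0,0,0.7,8]])

```text
time_s: 7.8
tcp_pos: [0.67, -0.1247, 0.1393]
eef_rot: [180.0, 0.0, -27.6]
wrist_force: [0.1, -4.3, -5.2]
width: 0.0113
```

>>> drive_tool(deltas=[[0,0,0,-0.2,-0.4,0.7,8],[0,0,0,-0.2,-0.4,0.7,8]])

```text
time_s: 8.0
tcp_pos: [0.67, -0.1247, 0.14]
eef_rot: [-180.0, -0.0, -27.6]
wrist_force: [2.1, -0.6, -5.1]
width: 0.0113
```

>>> drive_tool(deltas=[[0,0,0,0,0,0.7,8],[0,0,0,0,0,0.7,8]])

```text
time_s: 8.2
tcp_pos: [0.67, -0.1248, 0.1407]
eef_rot: [-180.0, -0.0, -27.6]
wrist_force: [2.1, 0.7, -5.5]
width: 0.0114
```

>>> drive_tool(deltas=[[0,0,0,0,0,0.7,8],[0,0,0,0,0,0.7,8]])

```text
time_s: 8.4
tcp_pos: [0.67, -0.1248, 0.1414]
eef_rot: [-180.0, -0.0, -27.6]
wrist_force: [3.2, 1.7, -4.9]
width: 0.0112
```

>>> drive_tool(deltas=[[0,0,0,0.1,0.1,0.7,8],[0,0,0,0.1,0.1,0.7,8]])

```text
time_s: 8.6
tcp_pos: [0.67, -0.1248, 0.1421]
eef_rot: [-180.0, 0.0, -27.6]
wrist_force: [2.5, 2.7, -5.1]
width: 0.0114
```

>>> drive_tool(deltas=[[0,0,0,0.1,0.2,0.7,8],[0,0,0,0.1,0.2,0.7,8]])

```text
time_s: 8.8
tcp_pos: [0.67, -0.1247, 0.1428]
eef_rot: [180.0, 0.0, -27.6]
wrist_force: [1.4, 0.6, -5.4]
width: 0.0112
```

>>> drive_tool(deltas=[[0,0,0,0,0,0.7,8],[0,0,0,0,0,0.7,8]])

```text
time_s: 9.0
tcp_pos: [0.67, -0.1247, 0.1435]
eef_rot: [180.0, 0.0, -27.6]
wrist_force: [1.5, 0.4, -5.4]
width: 0.0113
```

>>> drive_tool(deltas=[[0,0,0,0,0,0.7,8],[0,0,0,0,0,0.7,8]])

```text
time_s: 9.2
tcp_pos: [0.67, -0.1247, 0.1442]
eef_rot: [180.0, 0.0, -27.6]
wrist_force: [1.7, 0.8, -6.0]
width: 0.0115
```

>>> drive_tool(deltas=[[0,0,0,0,0,0.7,8],[0,0,0,0,0,0.7,8]])

```text
time_s: 9.4
tcp_pos: [0.67, -0.1248, 0.1449]
eef_rot: [180.0, 0.0, -27.6]
wrist_force: [1.3, 0.8, -5.2]
width: 0.0116
```

>>> drive_tool(deltas=[[0,0,0,0,0,0.7,8],[0,0,0,0,0,0.7,8]])

```text
time_s: 9.6
tcp_pos: [0.67, -0.1248, 0.1454]
eef_rot: [180.0, 0.0, -27.6]
wrist_force: [1.8, 0.3, -7.5]
width: 0.0115
```

>>> drive_tool(deltas=[[0,0,0,0,0,0.3,8],[0,0,0,0,0,0.3,8]])

```text
time_s: 9.8
tcp_pos: [0.67, -0.1248, 0.1456]
eef_rot: [180.0, 0.0, -27.6]
wrist_force: [2.3, 0.0, -8.9]
width: 0.0112
```

>>> drive_tool(deltas=[[0,0,0,-0.1,0,-0.6,8],[0,0,0,-0.2,0,-1.1,8],[0,0,0.08,-0.2,0,-1.1,8],[0,0,0.16,-0.2,0,-1.1,8],[0,0,0.24,-0.2,0,-1.1,8],[0,0,0.32,-0.2,0,-1.1,8],[0,0,0.4,-0.2,0,-1.1,8],[0,0,0.48,-0.2,0,-1.1,8],[0,0,0.56,-0.2,0,-1.1,8],[0,0,0.6,-0.2,0,-1.1,8]])

```text
time_s: 10.8
tcp_pos: [0.6698, -0.1253, 0.1449]
eef_rot: [180.0, -0.0, 7.0]
wrist_force: [0.3, -3.6, -6.8]
width: 0.0117
```

```bash
python3 s.py
```

```text
10.8 [ 0.66982 -0.12527  0.14489] [179.95  -0.     6.97] F [ 0.35 -3.62 -6.78] T [-0.319 -0.314  0.021] 0.0117 66.93
```

>>> drive_tool(deltas=[[0,0,0.05,0,-0.3,-0.2,8],[0,0,0.1,0,-0.4,-0.2,8],[0,0,0.15,0,-0.4,-0.2,8],[0,0,0.2,0,-0.4,-0.2,8],[0,0,0.2,0,-0.4,-0.2,8]])

```text
time_s: 11.3
tcp_pos: [0.6698, -0.1255, 0.1447]
eef_rot: [180.0, 0.0, 18.3]
wrist_force: [1.2, -2.2, -6.4]
width: 0.0118
```

```bash
python3 s.py
```

```text
11.3 [ 0.66984 -0.12551  0.14472] [179.96   0.    18.31] F [ 1.24 -2.23 -6.39] T [-0.24  -0.235  0.033] 0.0118 55.56
```

>>> drive_tool(deltas=[[0,0,0.05,0,-0.2,0,8],[0,0,0.1,0,-0.2,0,8],[0,0,0.15,0,-0.2,0,8],[0,0,0.2,0,-0.2,0,8],[0,0,0.2,0,-0.2,0,8]])

```text
time_s: 11.8
tcp_pos: [0.6699, -0.1257, 0.1447]
eef_rot: [180.0, 0.0, 29.7]
wrist_force: [1.1, -4.1, -5.4]
width: 0.0116
```

```bash
python3 s.py
```

```text
11.8 [ 0.66989 -0.12569  0.14468] [179.96   0.    29.69] F [ 1.06 -4.06 -5.4 ] T [-0.402 -0.238  0.118] 0.0116 44.16
```

>>> drive_tool(deltas=[[0,0,0.06,0,-0.3,0.1,8],[0,0,0.12,0,-0.4,0.2,8],[0,0,0.18,0,-0.4,0.3,8],[0,0,0.24,0,-0.4,0.5,8],[0,0,0.24,0,-0.4,0.5,8]])

```text
time_s: 12.3
tcp_pos: [0.67, -0.1259, 0.1452]
eef_rot: [180.0, -0.0, 43.4]
wrist_force: [2.3, -3.4, -6.7]
width: 0.0114
```

```bash
python3 s.py
```

```text
12.3 [ 0.67004 -0.12594  0.14515] [ 1.7996e+02 -1.0000e-02  4.3400e+01] F [ 2.29 -3.43 -6.69] T [-0.257 -0.42   0.051] 0.0114 30.42
```

>>> drive_tool(deltas=[[0,0,0.07,0.2,-0.3,0.15,8],[0,0,0.14,0.3,-0.5,0.3,8],[0,0,0.21,0.3,-0.5,0.5,8],[0,0,0.28,0.3,-0.5,0.65,8],[0,0,0.35,0.3,-0.5,0.8,8],[0,0,0.42,0.3,-0.5,1.0,8],[0,0,0.42,0.3,-0.5,1.0,8]])

```text
time_s: 13.0
tcp_pos: [0.6703, -0.1262, 0.1461]
eef_rot: [180.0, -0.0, 67.4]
wrist_force: [2.8, -1.5, -6.2]
width: 0.0112
```

```bash
python3 s.py
```

```text
13.0 [ 0.67034 -0.12623  0.14612] [179.97  -0.    67.44] F [ 2.82 -1.49 -6.17] T [-0.18  -0.464  0.038] 0.0112 6.36
```

>>> drive_tool(deltas=[[0,0,0.07,0.2,-0.1,0.15,8],[0,0,0.14,0.3,-0.1,0.3,8],[0,0,0.21,0.4,-0.1,0.5,8],[0,0,0.28,0.4,-0.1,0.65,8],[0,0,0.35,0.4,-0.1,0.8,8],[0,0,0.42,0.4,-0.1,1.0,8],[0,0,0.42,0.4,-0.1,1.0,8]])

```text
time_s: 13.7
tcp_pos: [0.6708, -0.1264, 0.1471]
eef_rot: [180.0, 0.0, 91.5]
wrist_force: [4.4, -1.7, -5.6]
width: 0.0117
```

```bash
python3 s.py
```

```text
13.7 [ 0.67075 -0.12638  0.14711] [1.7997e+02 1.0000e-02 9.1450e+01] F [ 4.44 -1.69 -5.58] T [-0.192 -0.506  0.083] 0.0117 -17.66
```

>>> drive_tool(deltas=[[0,0,0.06,0.2,-0.1,0.1,8],[0,0,0.12,0.4,-0.1,0.25,8],[0,0,0.18,0.6,-0.1,0.4,8],[0,0,0.24,0.6,-0.1,0.5,8],[0,0,0.24,0.6,-0.1,0.5,8]])

```text
time_s: 14.2
tcp_pos: [0.671, -0.1264, 0.1474]
eef_rot: [-180.0, -0.0, 105.2]
wrist_force: [1.9, -1.7, -6.7]
width: 0.0112
```

```bash
python3 s.py
```

```text
14.2 [ 0.67101 -0.12636  0.14743] [-1.7998e+02 -1.0000e-02  1.0517e+02] F [ 1.87 -1.72 -6.72] T [-0.242 -0.257  0.039] 0.0112 -31.38
```

>>> drive_tool(deltas=[[0,0,0.05,0.1,-0.1,0.1,8],[0,0,0.1,0.2,-0.1,0.1,8],[0,0,0.15,0.2,-0.1,0.1,8],[0,0,0.19,0.2,-0.1,0.1,8],[0,0,0.19,0.2,-0.1,0.1,8]])

```text
time_s: 14.7
tcp_pos: [0.6712, -0.1263, 0.1475]
eef_rot: [-180.0, -0.0, 116.0]
wrist_force: [2.4, 0.1, -6.9]
width: 0.0116
```

```bash
python3 s.py
```

```text
14.7 [ 0.6712  -0.12634  0.14751] [-1.7999e+02 -2.0000e-02  1.1604e+02] F [ 2.39  0.06 -6.89] T [-0.034 -0.279  0.062] 0.0116 -42.25
```

>>> drive_tool(deltas=[[0,0,0,0.2,0,-0.3,8],[0,0,0,0.3,0,-0.6,8],[0,0,0,0.3,0,-0.6,8]])

```text
time_s: 15.0
tcp_pos: [0.6713, -0.1263, 0.1468]
eef_rot: [-180.0, -0.0, 116.2]
wrist_force: [-1.0, 1.1, -6.9]
width: 0.0111
```

>>> drive_tool(deltas=[[0,0,0,0,0,-0.3,8],[0,0,0,0,0,-0.3,8]])

```text
time_s: 15.2
tcp_pos: [0.6713, -0.1264, 0.1465]
eef_rot: [-180.0, -0.0, 116.2]
wrist_force: [-1.7, 2.1, -5.8]
width: 0.0116
```

>>> drive_tool(deltas=[[0,0,0,0,0,-0.3,8],[0,0,0,0,0,-0.3,8]])

```text
time_s: 15.4
tcp_pos: [0.6713, -0.1264, 0.1462]
eef_rot: [-180.0, -0.0, 116.2]
wrist_force: [-3.2, 1.4, -5.6]
width: 0.011
```

>>> drive_tool(deltas=[[0,0,0,-0.2,0.1,-0.3,8],[0,0,0,-0.2,0.1,-0.3,8]])

```text
time_s: 15.6
tcp_pos: [0.6713, -0.1263, 0.1461]
eef_rot: [-180.0, -0.0, 116.2]
wrist_force: [-2.7, 1.8, -5.3]
width: 0.0116
```

>>> drive_tool(deltas=[[0,0,0,-0.2,0.1,-0.3,8],[0,0,0,-0.2,0.1,-0.3,8]])

```text
time_s: 15.8
tcp_pos: [0.6713, -0.1263, 0.1459]
eef_rot: [180.0, 0.0, 116.2]
wrist_force: [-2.5, 0.9, -6.3]
width: 0.0115
```

```bash
python3 s.py
python3 - <<'E'
from h import *
c,p,d=snap('side','side2.png')
cv2.imwrite('pics/side2z.png',cv2.resize(p[190:290,240:380,::-1],None,fx=5,fy=5))
E
```

```text
15.8 [ 0.67131 -0.12634  0.14591] [1.7999e+02 1.0000e-02 1.1624e+02] F [-2.48  0.91 -6.31] T [ 0.253  0.59  -0.044] 0.0115 -42.44
```

View pics/side2z.png

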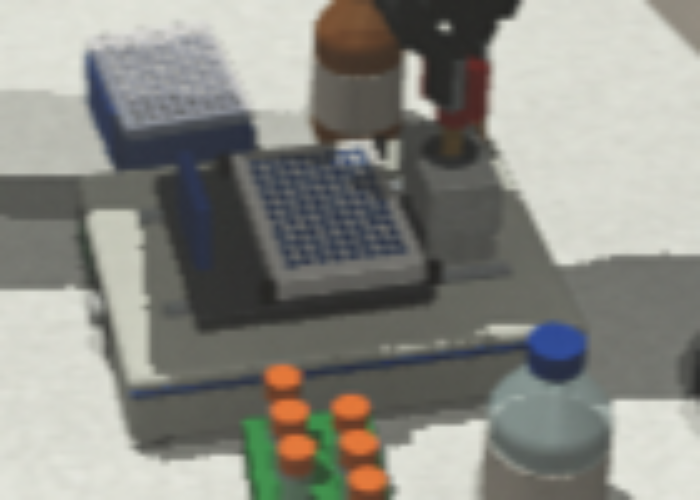

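>>> drive_tool(deltas=[[0,0,0,-0.2,0.1,-0.4,8],[0,0,0,-0.2,0.1,-0.4,8]])

```text
time_s: 16.05
tcp_pos: [0.6713, -0.1264, 0.1456]
eef_rot: [180.0, 0.0, 116.2]
wrist_force: [-1.0, 1.4, -3.4]
width: 0.0116
```

>>> drive_tool(deltas=[[0,0,0,0,0,-0.3,8],[0,0,0,0,0,-0.3,8]])

```text
time_s: 16.25
tcp_pos: [0.6713, -0.1263, 0.1454]
eef_rot: [180.0, 0.0, 116.2]
wrist_force: [-1.5, 0.6, -1.0]
width: 0.0115
```

>>> drive_tool(deltas=[[0,0,0,0,0,0,20],[0,0,0,0,0,0,40],[0,0,0,0,0,0,40],[0,0,0,0,0,20,40],[0,0,0,0,0,60,40],[0,0,-0.1,-20,3,100,40],[0,0,-0.2,-50,8,130,40],[0,0,-0.3,-80,13,150,40]])

```text
time_s: 17.05
tcp_pos: [0.5906, -0.1132, 0.2975]
eef_rot: [179.8, 0.1, 98.8]
wrist_force: [0.6, -0.7, -0.2]
width: 0.0401
```

Run:
```python
from h import *
s=manip.sense(); print(s['time_s'],s['tcp_pos'],s['eef_rot'],s['wrist_force'],s['joint_positions'])
c,p,d=snap('wrist','w3.png')
for q in ['lock_screw','knob','handle']:
    r=manip.place_of('wrist',q); print(q,[(round(x['conf'],2),toW(c,x['centre']).round(4)) for x in r[:2]])
    m=manip.masks_of('wrist',q)
    if m:
        P=cloud(c,d,m[0]['mask']); print(len(P),np.percentile(P[:,2],[5,50,95]))
        T=P[P[:,2]>np.percentile(P[:,2],97)-.006]; print(cv2.minAreaRect((T[:,:2]*1000).astype(np.float32)),T.mean(0))
```

```text
17.05 [ 0.59058162 -0.11321308  0.29750197] [1.79831355e+02 8.34852530e-02 9.88224467e+01] [ 0.55255273 -0.66381629 -0.17610112] [-1.71429447e+01  2.27933677e+01  8.78103445e+01 -1.30522838e-03
  6.92081137e+01 -2.59650530e+01]
lock_screw [(0.56, array([ 0.6709, -0.1201,  0.1302]))]
860 [0.1334794  0.17482718 0.17687482]
((669.78076171875, -123.68302154541016), (12.516637802124023, 41.70539093017578), 26.649648666381836) [ 0.66887385 -0.12256405  0.1755234 ]
knob [(0.56, array([ 0.6735, -0.1257,  0.1637]))]
785 [0.13922753 0.17485082 0.17686561]
((668.9202880859375, -123.53731536865234), (12.243880271911621, 40.81982421875), 24.32248306274414) [ 0.66829618 -0.12215785  0.17551677]
handle [(0.72, array([ 0.5278, -0.0978,  0.0982]))]
11225 [0.0666148  0.08114315 0.08665282]
((522.231689453125, -99.68315124511719), (59.832252502441406, 10.163355827331543), 80.68528747558594) [ 0.52296079 -0.09820976  0.11079589]
```

View pics/w3.png

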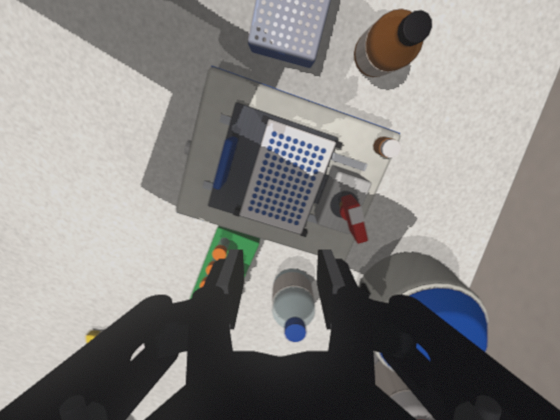

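>>> drive_tool(deltas=[[0,0,-0.1,-25,5,-30,30],[0,0,-0.2,-50,10,-75,30],[0,0,-0.32,-67.5,13.7,-120,30],[0,0,-0.32,-67.5,13.7,-155,30],[0,0,-0.32,-67.5,13.7,-170,30],[0,0,-0.32,-67.5,13.7,-170,30]])

```text
time_s: 18.0
tcp_pos: [0.5228, -0.0993, 0.1221]
eef_rot: [-179.7, -0.0, 80.7]
wrist_force: [0.1, 0.8, 0.2]
width: 0.0297
```

```bash
python3 s.py
python3 - <<'E'
from h import *
c,p,d=snap('wrist','w4.png')
r=manip.place_of('wrist','handle'); print([(round(x['conf'],2),toW(c,x['centre']).round(4)) for x in r[:2]])
hsv=cv2.cvtColor(p,cv2.COLOR_RGB2HSV)
P=cloud(c,d,(hsv[...,0]>100)&(hsv[...,0]<130)&(hsv[...,1]>120)); T=P[(P[:,2]>.104)&(P[:,2]<.12)&(abs(P[:,0]-.523)<.03)&(abs(P[:,1]+.1)<.05)]
print(len(T)); print(cv2.minAreaRect((T[:,:2]*1000).astype(np.float32)),T.mean(0)) if len(T)>5 else 0
E
```

```text
18.0 [ 0.52284 -0.09931  0.12214] [-1.7969e+02 -5.0000e-02  8.0750e+01] F [0.07 0.8  0.16] T [-0.014 -0.022  0.   ] 0.0297 -8.61
[(0.81, array([ 0.5238, -0.1006,  0.1005]))]
1465
((522.83251953125, -99.24913787841797), (59.453311920166016, 9.31756591796875), 80.53504180908203) [ 0.52324356 -0.0966418   0.11102346]
```

View pics/w4.png

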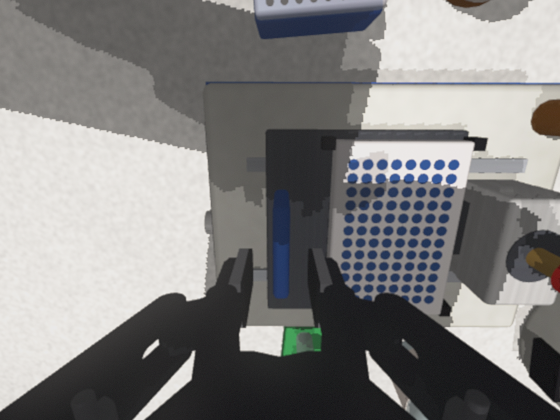

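>>> drive_tool(deltas=[[0,0,0,0,0,-20,30],[0,0,0,0,0,-38,30],[0,0,0,0,0,-38,30],[0,0,0,0,0,-38,15],[0,0,0,0,0,-38,6],[0,0,0,0,0,-38,6],[0,0,0,0,0,-38,6]], newtons=30)

```text
time_s: 18.8
tcp_pos: [0.5242, -0.0997, 0.0883]
eef_rot: [179.9, 0.0, 80.7]
wrist_force: [-0.4, 0.2, 7.5]
width: 0.0093
```

```bash
python3 s.py
```

```text
18.8 [ 0.52416 -0.09971  0.0883 ] [1.7987e+02 2.0000e-02 8.0710e+01] F [-0.36  0.2   7.47] T [ 0.057  0.153 -0.08 ] 0.0093 -8.58
```

>>> drive_tool(deltas=[[0,0,0,0,0,0.8,6],[0,0,0,-3,0.5,0.8,6],[0,0,0,-7,1.2,0.8,6],[0,0,0,-11,1.9,0.8,6],[0,0,0,-15,2.5,0.8,6],[0,0,0,-15,2.5,0.8,6]])

```text
time_s: 19.4
tcp_pos: [0.5078, -0.0969, 0.0883]
eef_rot: [-180.0, 0.0, 80.7]
wrist_force: [-1.6, -0.9, 8.8]
width: 0.0093
```

```bash
python3 s.py
```

```text
19.4 [ 0.50781 -0.09695  0.08829] [-1.7999e+02  1.0000e-02  8.0720e+01] F [-1.58 -0.89  8.78] T [-0.22   0.16  -0.116] 0.0093 -8.84
```

>>> drive_tool(deltas=[[0,0,0,-4,0.7,0.8,6],[0,0,0,-9,1.5,1.5,6],[0,0,0,-14,2.4,1.5,6],[0,0,0,-19,3.2,1.5,6],[0,0,0,-24,4.1,1.5,6],[0,0,0,-29,4.9,1.5,6],[0,0,0,-33,5.6,1.5,6],[0,0,0,-33,5.6,1.5,6]])

```text
time_s: 20.2
tcp_pos: [0.4737, -0.0912, 0.0886]
eef_rot: [-179.8, -0.0, 80.7]
wrist_force: [-2.7, -5.9, -20.1]
width: 0.0094
```

```bash
python3 s.py
```

```text
20.2 [ 0.47367 -0.0912   0.08858] [-1.798e+02 -1.000e-02  8.072e+01] F [ -2.67  -5.92 -20.1 ] T [-0.996  0.277 -0.128] 0.0094 -9.43
```

>>> drive_tool(deltas=[[0,0,0,-1,-0.3,-0.9,6],[0,0,0,-2,-0.2,-0.9,6],[0,0,0,-2,-0.2,-0.9,6]])

```text
time_s: 20.5
tcp_pos: [0.4732, -0.0913, 0.0885]
eef_rot: [-180.0, -0.0, 80.7]
wrist_force: [0.6, 2.2, -11.9]
width: 0.0093
```

```bash
python3 s.py
```

```text
20.5 [ 0.47319 -0.09127  0.08847] [-1.7997e+02 -2.0000e-02  8.0720e+01] F [  0.6    2.25 -11.89] T [ 0.34  -0.149 -0.112] 0.0093 -9.52
```

>>> drive_tool(deltas=[[0,0,0,-1,0.2,-0.4,6],[0,0,0,-2,0.3,-0.4,6],[0,0,0,-2,0.3,-0.4,6],[0,0,0,-2,0.3,-0.4,6]])

```text
time_s: 20.9
tcp_pos: [0.4717, -0.091, 0.0884]
eef_rot: [180.0, -0.0, 80.7]
wrist_force: [2.3, 5.3, -7.4]
width: 0.0093
```

```bash
python3 s.py
```

```text
20.9 [ 0.4717  -0.09103  0.08841] [ 1.7996e+02 -1.0000e-02  8.0720e+01] F [ 2.32  5.34 -7.44] T [ 0.75  -0.35  -0.065] 0.0093 -9.57
```

>>> drive_tool(deltas=[[0,0,0,-1,0.6,-0.5,6],[0,0,0,-2,0.8,-0.5,6],[0,0,0,-2,0.8,-0.5,6]])

```text
time_s: 21.2
tcp_pos: [0.47, -0.0907, 0.0883]
eef_rot: [179.9, 0.0, 80.7]
wrist_force: [1.6, 0.5, 4.8]
width: 0.0093
```

```bash
python3 s.py
```

```text
21.2 [ 0.47002 -0.09071  0.0883 ] [1.7989e+02 2.0000e-02 8.0720e+01] F [1.55 0.47 4.8 ] T [ 0.266 -0.286 -0.108] 0.0093 -9.55
```

>>> drive_tool(deltas=[[0,0,0,-1,0.2,0.3,6],[0,0,0,-1,0.2,0.3,6]])

```text
time_s: 21.4
tcp_pos: [0.4698, -0.0907, 0.0883]
eef_rot: [179.8, 0.0, 80.7]
wrist_force: [8.4, 0.8, 0.4]
width: 0.0093
```

```bash
python3 s.py
```

```text
21.4 [ 0.46982 -0.0907   0.08832] [1.798e+02 2.000e-02 8.071e+01] F [8.35 0.8  0.45] T [ 0.227 -1.051 -0.107] 0.0093 -9.57
```

End stop felt (8 N). Release and retreat straight up.

>>> drive_tool(deltas=[[0,0,0,0.7,-0.1,0,6],[0,0,0,0.7,-0.1,0,20],[0,0,0,0.7,-0.1,0,30],[0,0,0,0.7,-0.1,0,30],[0,0,0,0.7,-0.1,20,30],[0,0,0,0.7,-0.1,60,30],[0,0,0,0.7,-0.1,110,30],[0,0,0,0.7,-0.1,160,30],[0,0,0,0.7,-0.1,180,30],[0,0,0,0.7,-0.1,180,30]])

```text
time_s: 22.4
tcp_pos: [0.4698, -0.0906, 0.2707]
eef_rot: [179.7, 0.1, 80.7]
wrist_force: [-0.5, -0.4, -0.4]
width: 0.0298
```

```bash
python3 s.py
python3 - <<'E'
from h import *
c,p,d=snap('wrist','w5.png')
for q in ['lock_screw','handle','vial','bluecap','tuberack','tipbox','amber']:
    r=manip.place_of('wrist',q); print(q,[(round(x['conf'],2),toW(c,x['centre']).round(4)) for x in r[:1]])
P=cloud(c,d,manip.masks_of('wrist','lock_screw')[0]['mask']);T=P[P[:,2]>.170]; print(len(T),cv2.minAreaRect((T[:,:2]*1000).astype(np.float32)),np.median(T[:,2]))
hsv=cv2.cvtColor(p,cv2.COLOR_RGB2HSV)
P=cloud(c,d,(hsv[...,0]>100)&(hsv[...,0]<130)&(hsv[...,1]>120)); T=P[(P[:,2]>.104)&(P[:,2]<.12)&(abs(P[:,0]-.468)<.03)&(abs(P[:,1]+.09)<.05)]
print('tab',len(T),cv2.minAreaRect((T[:,:2]*1000).astype(np.float32)),T.mean(0))
E
```

```text
22.4 [ 0.46982 -0.09063  0.2707 ] [1.797e+02 6.000e-02 8.072e+01] F [-0.51 -0.38 -0.39] T [-0.015  0.03  -0.035] 0.0298 -9.55
lock_screw [(0.8, array([ 0.6713, -0.1195,  0.1301]))]
handle [(0.74, array([ 0.4714, -0.0933,  0.0988]))]
vial [(0.97, array([ 0.7162, -0.0509,  0.0551]))]
bluecap [(0.7, array([ 6.447e-01, -3.130e-01,  2.000e-04]))]
tuberack [(0.81, array([ 5.247e-01, -2.919e-01,  5.000e-04]))]
tipbox [(0.6, array([0.5745, 0.0902, 0.004 ]))]
amber [(0.82, array([ 0.695 ,  0.0613, -0.001 ]))]
767 ((669.7855834960938, -123.84181213378906), (13.12098503112793, 42.83976364135742), 25.06517219543457) 0.1755545166820021
tab 412 ((469.2839660644531, -90.6024169921875), (57.97210693359375, 8.518500328063965), 80.9494400024414) [ 0.46984266 -0.08927513  0.1111096 ]
```

View pics/w5.png

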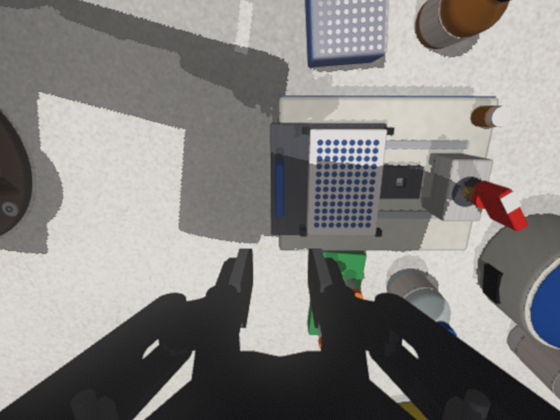

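```bash
python3 -c "
from rig import manip
print(manip.finish_job())"
```

```text
the job is handed in; nothing more can be done
None
```

The plate shaker is ready for loading, and I handed the job in at about 22.5 s of the 72 s allowed. No verdict is reported, so what follows rests on my own readings.

**Lock screw:** I felt the thread about 21 mm up, where the pull rose about 3 N above the spring. I backed off into the play and turned the bar anticlockwise to about 2.19 rad, letting it climb with the thread. I then lowered it until the thread carried the load: the pull fell from 6 N to 1 N about 0.9 mm lower than I expected. After release the bar stayed up, its top at z ≈ 0.176 m (about 21 mm of lift) and its angle about 2.18–2.20 rad.

**Carriage:** I drew it out by the blue tab until I felt the end stop at about 8 N. The last picture shows the tab moved about 54 mm, close to the 55 mm stop.

**Checks:**
- **Bystanders:** The vial, blue-cap bottle, tube rack, tip box and amber bottle are where they were, within measurement error. I did not look again at the beaker and pipette; the arm only passed high above that part of the bench at the start.
- **Forces on the screw:** I estimate the force on the thread never rose more than about 3 N above the spring. The force on the shank itself cannot be read directly.
- **Forces on the tab:** Gripping the tab and correcting the height while pulling briefly put up to 20 N of vertical force on the wrist, well below its 120 N limit. That force was on the tab, not the lock screw.
- **Robot:** It ended about 16 cm above the tab, touching nothing.

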